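Vibration check on the disc sander's disc-end bearing

TASK

Get the bench disc sander ready for a vibration check: first set its speed lever straight up, to half speed. Then take the vibration meter out of its wooden stand and hold its spring tip on the middle of the steel measuring pad nearest the sanding disc, square to that sloping pad, with the tip gently pressed about halfway in. Finish while still holding it there, with the lever still straight up and everything else on the bench left undisturbed.

Things in the scene. Friction and masses are not known exactly. Their poses are not given: they have to be found in the camera images.
- sander: Bench disc sander, fixed. Grey base plate 260 x 440 x 20 mm; origin at its underside's centre. x points away from the operator, y along the shaft to the disc, z up. Motor: cylinder 130 mm across, axis 105 mm up, y -115 to +95 mm. Disc 190 mm across at y +112 to +122, top 200 mm up; small table beyond it. Control box with the speed lever at y -180 mm: 130 x 70 mm, top 65 mm up.
- speed_lever (a joint): Speed lever angle (rad), 0 to 1.4, about an axis along sander y. At 0 it leans 0.7 rad (40 degrees) from vertical to the operator's side (sander -x), at 0.7 it is straight up (at the scale's long tick and peg), at 1.4 it leans 0.7 rad to sander +x. Starts at 0 to 0.3, moves with about 2 N at the knob and stays where it is left.
- lever_knob (a point): Centre of the lever's black knob, 100 mm from the pivot: a cylinder 24 mm across, 26 mm long, its length along sander y, with flat ends that can be pinched from above. The rod below is 10 mm thick. Beside it, 20 to 30 mm to the sander's -y side, the fixed quadrant scale reaches 50 mm from the pivot axis.
- lever_pivot (a point): The lever's pivot, 65 mm above the bench, on the hinge axis in the lever's mid-plane.
- pad: The measuring pad to probe: the round steel stud on the motor's bearing end nearest the disc (37 mm from it), 26 mm across, about 8 mm proud. Origin: middle of its flat face, 171 mm above the bench. z: outward normal of the face, tilted 25 degrees from vertical to the operator's side (sander -x). Leave the identical pad 170 mm away at the lever end.
- meter: Vibration meter, loose, upright in its stand: a black bar 20 (x) x 30 (y) x 110 mm (z), about 160 g, small glass display low on its -x face. Origin: centre of the bar's lower end; z runs up the bar, away from the tip. Below: a steel nose 14 mm across, 20 mm long, then the spring tip. The bar's top 70 mm stands clear of the stand. Pinch it across its 20 mm thickness.
- meter_tip (a point): The end of the meter's spring tip, a steel pin 9 mm across with a rounded end, on the bar's axis 36 mm below the meter's origin when out. Moves with the pin.
- plunger (a joint): How far the spring tip is pushed in (m): 0 out, 0.012 at its stop; 0.006 is halfway. About 0.8 N starts it moving and each further mm takes 0.4 N (3.2 N halfway).
- stand: Wooden stand, fixed. Origin: on the bench under the middle of the meter's pocket. Pocket block 60 (x) x 66 (y) mm, 85 mm high; the meter rests on a ledge in it 45 mm above the bench, with about 2 mm play all round, its x and y along the stand's. A lower block with a short black tool handle (top 100 mm up) is 95 mm to the +y side.
- glue: Bystander: glue bottle, 60 mm across, 170 mm high, origin at its underside. Leave alone.
- blank: Bystander: upright square wood blank 60 x 60 x 150 mm, origin at its underside. Leave alone.
- sanding_block: Bystander: flat cork sanding block 60 x 90 x 30 mm, origin at its underside. Leave alone.
- square: Bystander: try square lying flat, 16 mm thick, wooden stock 110 mm, steel blade 160 mm; origin under the stock. Leave alone.
- mug: Bystander: white mug, 80 mm across, 95 mm high, origin at its underside. Leave alone.
- tin: Bystander: metal tin, 90 mm across, 110 mm high, origin at its underside. Leave alone.
Not all that is in view belongs to the job. Several things have the shape of the meter; the one meant has the colours described above.

How it is judged (in metres and radians):
On the way, in this order (a step that is already met when the one before it is completed fails the run):
1. the speed lever stands straight up (within about 8 degrees) and still (value of joint speed_lever between 0.55 and 0.85 rad and velocity of joint speed_lever between -0.05 and 0.05 rad/s), for 0.3 s.
2. the meter has been lifted clear of its stand (height (world z) of meter above 0.09 m and contact force between meter and stand below 0.05 N), for 0.1 s.
At the end, for the whole second after the job is handed in: The lever is straight up (0.55 to 0.85 rad); the meter is gripped in the fingers and still, clear of its stand, its tip within 9 mm of the middle of the disc-end pad, its long axis within 0.2 rad (11 degrees) of the pad's normal, and its spring tip pushed in 2 to 10.5 mm by the pad (1 to 6 N) (value of joint speed_lever between 0.55 and 0.85 rad and distance between meter_tip and pad below 0.009 m and angle between the z axis of meter and the z axis of pad, either way round below 0.2 rad and z of meter in the frame of pad above 0.02 m and value of joint plunger between 0.002 and 0.0105 m and contact force between meter and pad between 1 and 6 N and contact force between the fingers and meter above 2 N and contact force between meter and stand below 0.05 N and linear speed of meter below 0.01 m/s); the arm keeps its last pose, push and grip.
It fails at once if the meter is jammed hard against the sander (over 15 N) (contact force between meter and sander above 15 N).
It fails at once if a bystander on the bench is pushed more than 30 mm (distance of any of glue, blank, sanding_block, square, mug, tin from where it was at the start of the episode above 0.03 m).
It also fails if it takes over 54 s, if anything falls off the work surface, if the arm or the gripper's body presses on something with over 40 N, if the wrist force passes 120 N, or if a joint passes its speed limit or range.

ROBOT

A 7-joint arm with a two-finger parallel gripper is mounted at the origin on the work surface. World frame = base frame: x ahead of the robot, y to its left, z up, the work surface at z = 0. Lengths are in m, angles in degrees, forces in N, time in s.
With the tool pointing down it reaches from about 0.425 to 0.875 m from the base axis. Payload 4.7 kg.
Tool frame: the origin (TCP) lies midway between the tips of the shut fingers; the grasp point (between the pads) lies 19 mm behind it (env.grip_depth is the distance from the TCP to the grasp point, in m); z points along the fingers, y is the line along which they close (so a half turn about z gives the same grasp; the last joint's range is limited). The gripper opens to 87 mm and grips with 3 to 60 N. Pads are 19 mm wide; open, the fingers measure 117 mm over their backs; the gripper's body (75 mm by 190 mm) begins 51 mm behind the grasp point.
Start: joints at [77.928, 18.392, -4.016, 83.108, 1.295, 78.541, -3.26], TCP at [0.145, -0.634, 0.2] pointing down, gripper open.
Joint ranges: [-163.93, 163.93], [-17.29, 119.83], [-79.2, 71.16], [3.27, 140.29], [-89.18, 269.18], [5.43, 117.66], [-154.24, 154.24]. Speed limits (degrees/s): [147.25, 147.25, 180, 180, 180, 180, 180].

INTERFACE

Orientations are given as [roll, pitch, yaw] about the fixed x, y, z axes, in that order (R = Rz(yaw) Ry(pitch) Rx(roll)).
In Python, from cell import get_obs, optics, env, nets gives the robot as it stands.
- The arm moves only by the shell command python3 -m creep 'ROWS' [FORCE]. ROWS is JSON, a list of rows, each an object of numbers: "wx", "wy", "wz": the turn, a rotation vector about the tool's x, y, z in degrees; "tx", "ty", "tz": the shift along the tool's x, y, z in mm; "gripper": the opening, from -1 (shut) to 1 (fully open). A call has 1 to 5 rows; each row is the pose to reach, as a shift and turn from the pose commanded when the call began, along the tool's axes at that moment; what a row does not reach only later rows make up. A row lasts 1/12 s, in which the tool goes at most 41.7 mm and 7.16 degrees, less where a joint would pass 70% of its speed; a pose out of reach is approached as far as the arm can. A call with a gripper value outside its range is refused whole. The fingers move at their own pace and stop on an object; FORCE is the grip in N (left out, the last holds). Time passes only in rows, so rows that repeat a pose let the fingers close. It gives the time, the measured TCP pose, the force, the opening and the grip force at its end, in the units of the state.
- get_obs(): the state, without advancing time (a new reading comes with each control period).
- optics.read_camera(name): name is "scene" or "top"; returns (picture, depth): 420x560x3 uint8, red, green, blue; 420x560 float32, m along the optical axis (not along the pixel's ray), 0 where there is no reading.
- optics.camera_info(name): a dict with "fovy" (degrees; the focal length in pixels is half the picture's height over the tangent of half this angle, whatever the lens; pixels are square), "cx", "cy" (the principal point, pixels), "R" (3x3) and "t" (3): a world point X has camera coordinates R X + t. Camera axes: x right, y down, z forward; pixel columns grow to the right and rows downward; lengths in m; the calibration is good to about 2 mm. A picture is of the moment at which its call begins. camera_info takes no time and is no camera call.
- env.sign_off(): hands the job in; it is judged then, once.
Trained networks look in the newest picture that a camera, given by its name, has taken for a name from the list of things; names that differ only in an ending like _2 or _b are one class to them, and where a whole thing is asked for, a point or a joint stands for the part that bears it (a point fixed in the world has none). Each returns a list of dicts, best first, with "confidence" (0 to 1); they miss things now and then, are a little off and sometimes report something else, mostly with a low value. They report only what shows in the picture. A call takes as long as a camera call. They do not tell look-alikes from the thing itself.
- nets.look_for(query, camera): "point" ([x, y, z] in m, in world coordinates, good to about 4 mm: the middle of the surface that is visible of it).
- nets.place_of(query, camera): "point" ([x, y, z] in m, in world coordinates, good to about 4 mm: a listed point, or the origin of a listed thing).
The state is a dict: "time_s": time; "qpos": joint angles; "joint_velocities": joint speeds; "effort": joint torques, N m; "tool_pos": TCP position; "tool_rot": TCP orientation; "force": force on the tool from outside, world axes, zero at the start; "wrist_torque": the same for the moment, N m; "grip_width": finger opening in m; "grasp_force": force on a finger pad.
Only numpy, scipy, OpenCV 4.12 (cv2) and the standard library are available. Lean on these libraries where they do the work, as an engineer would, in place of code of your own. Each camera call takes 0.05 s, during which the arm holds its last target. There are 200 camera calls.

## Working session

There is one attempt and no reset: what is moved stays moved. The work goes in short steps, Python scripts to look and compute and a shell command to move; the robot and the scene stay as the last step left them, time stands still between calls to the robot, and variables do not carry over. Pictures are saved under pics/ and viewed, at most 10 in all, crops included, and the job is handed in when it is done.

```bash
mkdir -p pics; ls
cat > h.py <<'E'
import numpy as np, cv2
from scipy.spatial.transform import Rotation as Ro
from cell import get_obs, optics, env, nets
def cam(n):
    c=optics.camera_info(n); f=210/np.tan(np.radians(c["fovy"])/2); return c,f,np.array(c["R"]),np.array(c["t"])
def px(n,X):
    c,f,R,t=cam(n); p=R@np.array(X)+t; return [round(float(c["cx"]+f*p[0]/p[2])),round(float(c["cy"]+f*p[1]/p[2]))]
def cloud(n,d):
    c,f,R,t=cam(n); v,u=np.indices(d.shape); P=np.stack([(u-c["cx"])/f*d,(v-c["cy"])/f*d,d],-1); return (P-t)@R
def delta(pos,Rt):
    "shift mm, rotvec deg in tool axes from current measured pose"
    o=get_obs(); R0=Ro.from_euler('xyz',o["tool_rot"],degrees=True)
    print('shift',np.round(R0.inv().apply(np.array(pos)-o["tool_pos"])*1000,1),'turn',np.round(np.degrees((R0.inv()*Rt).as_rotvec()),2))
E
python3 - <<'E'
from h import *
o=get_obs();print(o["tool_pos"],o["tool_rot"],o["time_s"],env.grip_depth)
for n in("scene","top"):
    im,d=optics.read_camera(n); cv2.imwrite(f"pics/{n}0.png",cv2.resize(im[:,:,::-1],(784,588))); np.savez(f"{n}0.npz",im=im,d=d)
    for q in("lever_knob","lever_pivot","pad","meter","stand","sander","meter_tip","glue","blank","mug","tin","sanding_block","square"):
        print(n,q,[(np.round(r["point"],3).tolist(),round(r["confidence"],2),px(n,r["point"])) for r in nets.place_of(q,n)[:4]])
E
```

```text
pics
[ 0.14469639 -0.63309021  0.19877167] [-1.79892559e+02  6.96004819e-03  1.28803762e+01] 0.0 0.0187
scene lever_knob []
scene lever_pivot []
scene pad []
scene meter []
scene stand []
scene sander []
scene meter_tip []
scene glue []
scene blank []
scene mug []
scene tin []
scene sanding_block []
scene square []
top lever_knob [([0.599, -0.056, 0.152], 0.63, [323, 191])]
top lever_pivot [([0.649, -0.054, 0.07], 0.64, [320, 179])]
top pad [([0.591, 0.192, 0.17], 0.46, [226, 191]), ([0.486, -0.361, -0.001], 0.17, [425, 241])]
top meter [([0.572, -0.389, 0.036], 0.81, [438, 210]), ([0.373, -0.336, 0.034], 0.5, [421, 281]), ([0.726, -0.282, -0.003], 0.48, [396, 160]), ([0.486, -0.362, 0.043], 0.43, [430, 240])]
top stand [([0.481, -0.36, 0.005], 0.74, [426, 243])]
top sander [([0.633, 0.124, 0.001], 0.69, [258, 188])]
top meter_tip []
top glue [([0.728, -0.283, -0.002], 0.94, [396, 159])]
top blank [([0.67, -0.443, -0.003], 0.76, [451, 179])]
top mug [([0.531, -0.494, -0.0], 0.68, [471, 226])]
top tin [([0.624, 0.523, 0.001], 0.98, [124, 189])]
top sanding_block [([0.361, -0.108, 0.001], 0.86, [337, 283])]
top square [([0.359, 0.324, -0.0], 0.84, [186, 281]), ([0.484, -0.363, 0.042], 0.56, [430, 241])]
```

View pics/scene0.png

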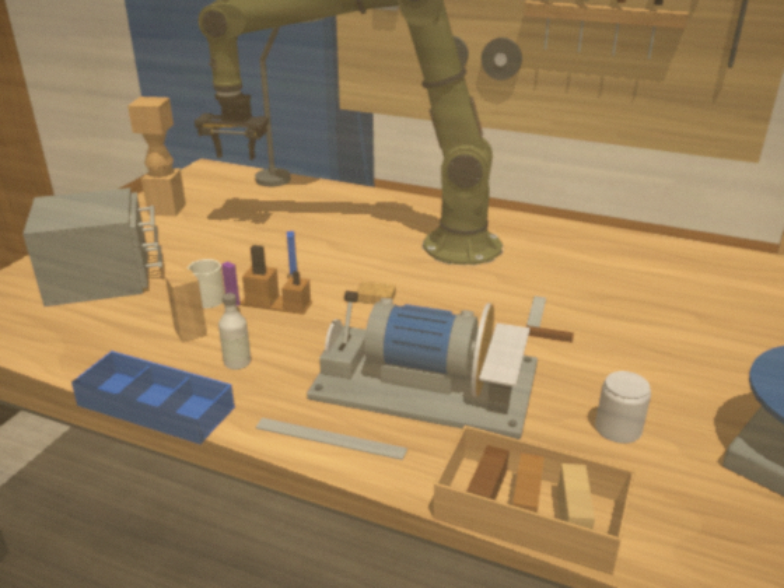

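View pics/top0.png

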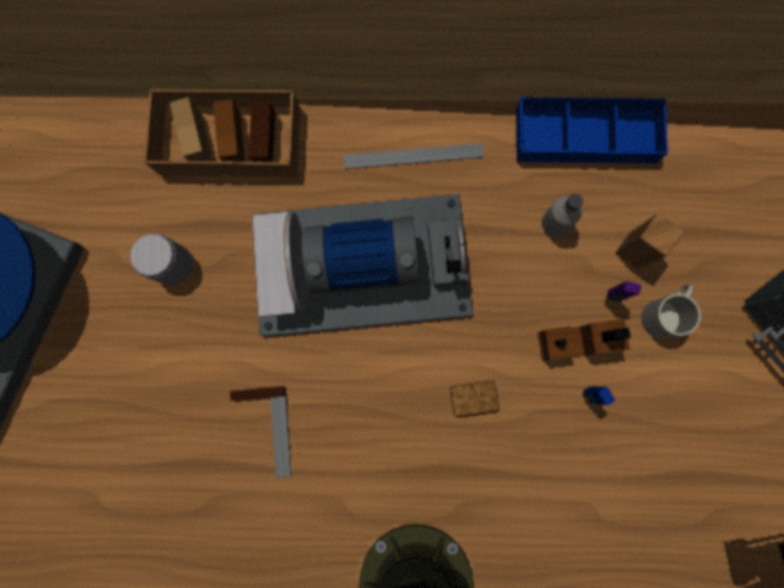

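The scene shows the sander centre at (430,350), and its disc is to the right. Candidates for the meter in the top view are the black bar in the wooden block (612,336), a purple bar (624,290) and a blue bar (598,396). The black one in the stand, with the small-handle block beside it at (560,343), fits the description. Next I measure poses from depth and take an enlarged crop.

Run:
```python
from h import *
D={n:np.load(f"{n}0.npz") for n in("top","scene")}
C={n:cloud(n,D[n]["d"]) for n in D}; ok={n:D[n]["d"]>0 for n in D}
def sel(n,c,r,z0,z1):
    P=C[n][ok[n]]; m=(np.hypot(P[:,0]-c[0],P[:,1]-c[1])<r)&(P[:,2]>z0)&(P[:,2]<z1); return P[m]
def rect(name,P):
    (cx,cy),(w,h),a=cv2.minAreaRect((P[:,:2]*1000).astype(np.float32)); print(name,len(P),'c',round(cx,1),round(cy,1),'wh',round(w,1),round(h,1),'ang',round(a,2),'z',np.round(np.percentile(P[:,2],[5,50,95]),4),'mean',np.round(P.mean(0),4))
P=sel("top",(0.633,0.08),0.33,0.013,0.03); rect("base",P)
for n in D:
    for q,c,r,z0,z1 in(("standtop",(0.481,-0.36),0.05,0.078,0.095),("metertop",(0.481,-0.36),0.05,0.146,0.17),("knob",(0.6,-0.055),0.04,0.13,0.2),("pad",(0.591,0.192),0.025,0.155,0.19),("handle",(0.48,-0.27),0.04,0.09,0.12),("discTop",(0.63,0.22),0.12,0.18,0.22)):
        P=sel(n,c,r,z0,z1)
        if len(P)>4: rect(n+" "+q,P)
im=D["top"]["im"]
a=cv2.resize(im[195:300,385:505,::-1],(400,350),interpolation=cv2.INTER_CUBIC); b=cv2.resize(im[140:245,180:345,::-1],(550,350),interpolation=cv2.INTER_CUBIC)
im=D["scene"]["im"]; c=cv2.resize(im[155:260,130:250,::-1],(400,350)[:2],interpolation=cv2.INTER_CUBIC)
cv2.imwrite("pics/cropA.png",cv2.convertScaleAbs(cv2.resize(np.hstack([a,c]),(800,350)),alpha=1.4)); cv2.imwrite("pics/cropB.png",b)
```

```text
base 5904 c 619.6 113.7 wh 598.7 460.0 ang 6.8 z [0.0156 0.0199 0.0251] mean [0.6025 0.0841 0.02  ]
top standtop 423 c 482.9 -364.4 wh 59.8 67.8 ang 8.53 z [0.0808 0.085  0.0888] mean [ 0.4818 -0.3604  0.0849]
top metertop 99 c 483.0 -363.8 wh 19.6 30.5 ang 7.96 z [0.1501 0.1541 0.1577] mean [ 0.4828 -0.363   0.154 ]
top knob 97 c 603.6 -58.8 wh 28.2 25.9 ang 8.48 z [0.1527 0.162  0.166 ] mean [ 0.5998 -0.0592  0.1611]
top pad 234 c 596.5 193.4 wh 37.0 47.9 ang 15.59 z [0.1562 0.1674 0.175 ] mean [0.5953 0.1925 0.1665]
top handle 27 c 468.9 -269.9 wh 10.8 15.1 ang 14.84 z [0.0923 0.0984 0.1028] mean [ 0.4685 -0.2694  0.0983]
top discTop 214 c 612.2 240.2 wh 116.9 10.4 ang 6.56 z [0.1817 0.1934 0.2008] mean [0.6117 0.2396 0.1922]
```

View pics/cropA.png

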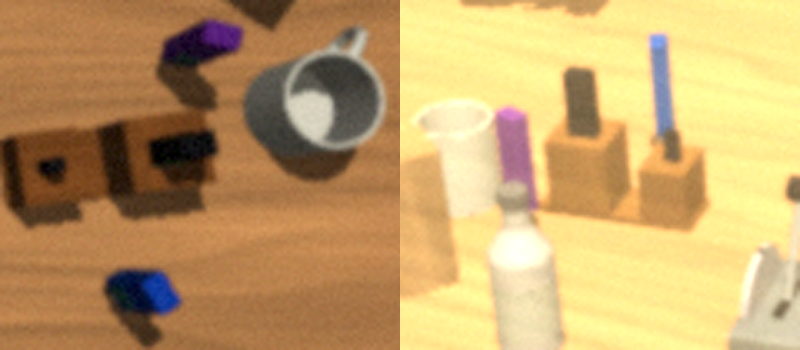

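View pics/cropB.png

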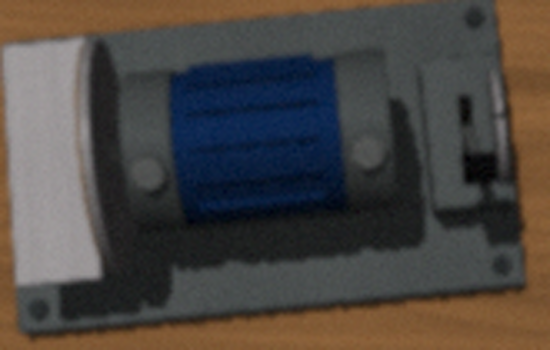

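The crops confirm the black bar in the wooden stand at top (612,336); the purple and blue bars stand outside it. Lever knob and both pads are also clear, with the disc-end pad at crop (151,174). One fit for the sander frame comes next, then I move.

Run:
```python
from h import *
D=np.load("top0.npz"); P=cloud("top",cv2.medianBlur(D["d"],3)); z=P[...,2]
m=((z>0.011)&(z<0.25)&(abs(P[...,0]-.633)<.22)&(abs(P[...,1]-.09)<.3)).astype(np.uint8)
m=cv2.morphologyEx(m,cv2.MORPH_OPEN,np.ones((3,3),np.uint8))
n,l,s,_=cv2.connectedComponentsWithStats(m); k=1+np.argmax(s[1:,4]); Q=P[(l==k)&(z<.03)]
(c,wh,a)=cv2.minAreaRect((Q[:,:2]*1000).astype(np.float32)); print("base",np.round(c,1),np.round(wh,1),a)
yaw=np.radians(a if a<45 else a-90)
for dy in (None,):
  pass
# motor cylinder fit: axis at z .105, r 65, blue/grey part
from scipy.optimize import least_squares
M=P[(l==k)&(z>.13)&(z<.173)&(abs(P[...,1]-.11)<.07)]
def res(p): 
    y,x0=p; t=(M[:,0]-x0)*np.cos(y)+(M[:,1]-.11)*np.sin(y); return np.hypot(t,M[:,2]-.105)-.065
r=least_squares(res,[.1,.63],loss="soft_l1",f_scale=.003); print("cyl yaw",np.degrees(r.x[0]),"axis x at y=.11",r.x[1],len(M),np.median(abs(r.fun)))
for name in("base","cyl"):
    yw=yaw if name=="base" else r.x[0]; R=np.array([[np.cos(yw),-np.sin(yw)],[np.sin(yw),np.cos(yw)]]); o=np.array(c)/1000
    w=lambda x,y:np.round(o+R@[x,y],4)
    print(name,"pad",w(-.0308,.075),"pad2",w(-.0308,-.095),"pivot",w(0,-.18))
print([np.round(x["point"],4) for q in("pad","lever_knob","lever_pivot") for x in nets.place_of(q,"top")[:2]])
# pads from the brightness blobs in cropB -> rays with z=.171
cc,f,Rc,t=cam("top")
for u,v in((151,174),(369,152)):
    u,v=180+(u+.5)*165/550-.5,140+(v+.5)*105/350-.5; d=Rc.T@[(u-cc["cx"])/f,(v-cc["cy"])/f,1]; o=-Rc.T@t; print("padray",np.round(o+d*(.171-o[2])/d[2],4))
```

```text
base [628.6 124.6] [261.  440.4] 6.6581315994262695
cyl yaw 6.012466678527511 axis x at y=.11 0.6313281073436107 2381 0.0025442294161472367
base pad [0.5893 0.1955] pad2 [0.609  0.0267] pivot [ 0.6495 -0.0542]
cyl pad [0.5901 0.196 ] pad2 [0.6079 0.0269] pivot [ 0.6475 -0.0544]
[array([0.5914, 0.1921, 0.1696]), array([ 0.4864, -0.3607, -0.0011]), array([ 0.5992, -0.0565,  0.152 ]), array([ 0.6487, -0.0541,  0.0695])]
padray [0.5902 0.1936 0.171 ]
padray [0.6101 0.0267 0.171 ]
```

Run:
```python
from h import *
y=6.4
Rt=Ro.from_euler('xyz',[180,0,y],degrees=True)
delta([.6,-.057,.34],Rt); delta([.6,-.057,.136],Rt)
```

```text
shift [ 572.2 -460.7 -140.2] turn [0.01 0.   6.48]
shift [ 572.3 -460.7   63.8] turn [0.01 0.   6.48]
```

```bash
python3 -m creep '[{"tz":-35,"gripper":0.15},{"tz":-70,"gripper":0.15},{"tz":-105,"gripper":0.15},{"tz":-140,"gripper":0.15},{"tz":-140,"tx":25,"ty":-20,"gripper":0.15}]' && python3 -m creep '[{"tx":28,"ty":-22.5,"gripper":0.15},{"tx":56,"ty":-45,"gripper":0.15},{"tx":84,"ty":-67.5,"gripper":0.15},{"tx":112,"ty":-90,"gripper":0.15},{"tx":140,"ty":-112.5,"gripper":0.15}]' && python3 -m creep '[{"tx":28,"ty":-22.5,"gripper":0.15},{"tx":56,"ty":-45,"gripper":0.15},{"tx":84,"ty":-67.5,"gripper":0.15},{"tx":112,"ty":-90,"gripper":0.15},{"tx":140,"ty":-112.5,"gripper":0.15}]' && python3 -m creep '[{"tx":28,"ty":-22.5,"gripper":0.15},{"tx":56,"ty":-45,"gripper":0.15},{"tx":84,"ty":-67.5,"gripper":0.15},{"tx":112,"ty":-90,"gripper":0.15},{"tx":140,"ty":-112.5,"gripper":0.15}]'
python3 - <<'E'
from h import *
Rt=Ro.from_euler('xyz',[180,0,6.4],degrees=True)
delta([.6,-.057,.24],Rt)
E
```

```text
validation failed for argument at $[0]...
```

```bash
python3 -m creep '[{"wx":0,"wy":0,"wz":0,"tx":0,"ty":0,"tz":-35,"gripper":0.15},{"wx":0,"wy":0,"wz":0,"tx":0,"ty":0,"tz":-70,"gripper":0.15},{"wx":0,"wy":0,"wz":0,"tx":0,"ty":0,"tz":-105,"gripper":0.15},{"wx":0,"wy":0,"wz":0,"tx":0,"ty":0,"tz":-140,"gripper":0.15},{"wx":0,"wy":0,"wz":0,"tx":25,"ty":-20,"tz":-140,"gripper":0.15}]'; python3 -m creep --help | head -20
```

```text
time_s: 1.97
tool_pos: [0.1597, -0.615, 0.3476]
tool_rot: [179.2, 0.2, 12.3]
force: [-0.6, 0.4, 0.5]
grip_width: 0.0617
grasp_force: 0.0invalid input: not JSON, or not a number
```

```bash
python3 -m creep '[{"wx":0,"wy":0,"wz":0,"tx":28,"ty":-22.5,"tz":0,"gripper":0.15},{"wx":0,"wy":0,"wz":0,"tx":56,"ty":-45,"tz":0,"gripper":0.15},{"wx":0,"wy":0,"wz":0,"tx":84,"ty":-67.5,"tz":0,"gripper":0.15},{"wx":0,"wy":0,"wz":0,"tx":112,"ty":-90,"tz":0,"gripper":0.15},{"wx":0,"wy":0,"wz":0,"tx":140,"ty":-112.5,"tz":0,"gripper":0.15}]'
python3 -m creep '[{"wx":0,"wy":0,"wz":0,"tx":28,"ty":-22.5,"tz":0,"gripper":0.15},{"wx":0,"wy":0,"wz":0,"tx":56,"ty":-45,"tz":0,"gripper":0.15},{"wx":0,"wy":0,"wz":0,"tx":84,"ty":-67.5,"tz":0,"gripper":0.15},{"wx":0,"wy":0,"wz":0,"tx":112,"ty":-90,"tz":0,"gripper":0.15},{"wx":0,"wy":0,"wz":0,"tx":140,"ty":-112.5,"tz":0,"gripper":0.15}]'
python3 -m creep '[{"wx":0,"wy":0,"wz":0,"tx":28,"ty":-22.5,"tz":0,"gripper":0.15},{"wx":0,"wy":0,"wz":0,"tx":56,"ty":-45,"tz":0,"gripper":0.15},{"wx":0,"wy":0,"wz":0,"tx":84,"ty":-67.5,"tz":0,"gripper":0.15},{"wx":0,"wy":0,"wz":0,"tx":112,"ty":-90,"tz":0,"gripper":0.15},{"wx":0,"wy":0,"wz":0,"tx":112,"ty":-90,"tz":0,"gripper":0.15}]'
python3 - <<'E'
from h import *
Rt=Ro.from_euler('xyz',[180,0,6.4],degrees=True)
delta([.6,-.057,.24],Rt)
E
```

```text
time_s: 2.38
tool_pos: [0.277, -0.4662, 0.3401]
tool_rot: [180.0, 0.0, 12.9]
force: [0.1, -0.5, 1.0]
grip_width: 0.0507
grasp_force: 0.0
time_s: 2.8
tool_pos: [0.3884, -0.3252, 0.3402]
tool_rot: [180.0, -0.0, 12.9]
force: [1.5, -0.7, -0.1]
grip_width: 0.0501
grasp_force: 0.0
time_s: 3.22
tool_pos: [0.4811, -0.2055, 0.3402]
tool_rot: [-179.8, -0.2, 13.6]
force: [-1.2, 1.3, -0.6]
grip_width: 0.0502
grasp_force: 0.0
shift [ 150.2 -116.1  101.1] turn [-0.17 -0.21  7.21]
```

```bash
python3 -m creep '[{"wx":0,"wy":0,"wz":2,"tx":30,"ty":-23,"tz":5,"gripper":0.15},{"wx":0,"wy":0,"wz":4,"tx":60,"ty":-46,"tz":10,"gripper":0.15},{"wx":0,"wy":0,"wz":6.5,"tx":90,"ty":-70,"tz":20,"gripper":0.15},{"wx":0,"wy":0,"wz":6.5,"tx":120,"ty":-93,"tz":30,"gripper":0.15},{"wx":0,"wy":0,"wz":6.5,"tx":150,"ty":-116,"tz":40,"gripper":0.15}]'
python3 -m creep '[{"wx":0,"wy":0,"wz":0,"tx":0,"ty":0,"tz":30,"gripper":0.15},{"wx":0,"wy":0,"wz":0,"tx":0,"ty":0,"tz":60,"gripper":0.15},{"wx":0,"wy":0,"wz":0,"tx":0,"ty":0,"tz":60,"gripper":0.15},{"wx":0,"wy":0,"wz":0,"tx":0,"ty":0,"tz":60,"gripper":0.15}]'
python3 - <<'E'
from h import *
Rt=Ro.from_euler('xyz',[180,0,6.4],degrees=True)
delta([.6,-.057,.136],Rt)
E
```

```text
time_s: 3.63
tool_pos: [0.598, -0.0666, 0.2998]
tool_rot: [180.0, -0.0, 6.3]
force: [0.6, 0.2, -0.8]
grip_width: 0.05
grasp_force: 0.0
time_s: 3.97
tool_pos: [0.5959, -0.0682, 0.2387]
tool_rot: [-180.0, 0.2, 6.4]
force: [0.3, 0.1, 0.6]
grip_width: 0.0502
grasp_force: 0.0
shift [  5.6 -10.6 102.7] turn [-0.03  0.2  -0.05]
```

```bash
python3 -m creep '[{"wx":0,"wy":0,"wz":0,"tx":5.5,"ty":-10.5,"tz":25,"gripper":0.15},{"wx":0,"wy":0,"wz":0,"tx":5.5,"ty":-10.5,"tz":55,"gripper":0.15},{"wx":0,"wy":0,"wz":0,"tx":5.5,"ty":-10.5,"tz":80,"gripper":0.15},{"wx":0,"wy":0,"wz":0,"tx":5.5,"ty":-10.5,"tz":102,"gripper":0.15},{"wx":0,"wy":0,"wz":0,"tx":5.5,"ty":-10.5,"tz":102,"gripper":0.15}]'
python3 -m creep '[{"wx":0,"wy":0,"wz":0,"tx":0,"ty":0,"tz":0,"gripper":-1},{"wx":0,"wy":0,"wz":0,"tx":0,"ty":0,"tz":0,"gripper":-1},{"wx":0,"wy":0,"wz":0,"tx":0,"ty":0,"tz":0,"gripper":-1},{"wx":0,"wy":0,"wz":0,"tx":0,"ty":0,"tz":0,"gripper":-1}]' 8
python3 - <<'E'
from h import *
o=get_obs();print(o["tool_pos"],o["tool_rot"])
E
```

```text
time_s: 4.38
tool_pos: [0.5996, -0.0578, 0.1358]
tool_rot: [-180.0, 0.2, 6.3]
force: [-1.0, 0.0, -1.2]
grip_width: 0.0502
grasp_force: 0.0
time_s: 4.72
tool_pos: [0.6028, -0.0568, 0.1402]
tool_rot: [179.9, -0.2, 6.4]
force: [-0.2, 0.6, -0.1]
grip_width: 0.0308
grasp_force: 0.0
[ 0.60276561 -0.05676715  0.14015597] [179.9348669   -0.19756845   6.36140228]
```

```bash
python3 -m creep '[{"wx":0,"wy":0,"wz":0,"tx":0,"ty":0,"tz":0,"gripper":-1},{"wx":0,"wy":0,"wz":0,"tx":0,"ty":0,"tz":0,"gripper":-1},{"wx":0,"wy":0,"wz":0,"tx":0,"ty":0,"tz":0,"gripper":-1}]' 8
python3 -m creep '[{"wx":0,"wy":0,"wz":0,"tx":10,"ty":0,"tz":-4.5,"gripper":-1},{"wx":0,"wy":0,"wz":0,"tx":20,"ty":0,"tz":-8,"gripper":-1},{"wx":0,"wy":0,"wz":0,"tx":30,"ty":0,"tz":-10.5,"gripper":-1},{"wx":0,"wy":0,"wz":0,"tx":40,"ty":0,"tz":-12,"gripper":-1},{"wx":0,"wy":0,"wz":0,"tx":49,"ty":0,"tz":-12.5,"gripper":-1}]'
python3 -m creep '[{"wx":0,"wy":0,"wz":0,"tx":0,"ty":0,"tz":0,"gripper":-1},{"wx":0,"wy":0,"wz":0,"tx":0,"ty":0,"tz":0,"gripper":-1}]'
python3 - <<'E'
from h import *
im,d=optics.read_camera("top"); P=cloud("top",d); np.savez("top1.npz",im=im,d=d)
print([ (np.round(x["point"],4),x["confidence"]) for q in("lever_knob","lever_pivot") for x in nets.place_of(q,"top")[:2]])
for _ in range(4):
    o=get_obs();print(np.round(o["tool_pos"],4),o["grip_width"],o["grasp_force"],o["force"])
Rt=Ro.from_euler('xyz',[180,0,6.4],degrees=True); delta([.649,-.054,.146],Rt)
E
```

```text
time_s: 4.97
tool_pos: [0.6022, -0.0587, 0.1394]
tool_rot: [179.8, -0.1, 6.3]
force: [-1.0, -5.5, 6.6]
grip_width: 0.0251
grasp_force: 8.0
time_s: 5.38
tool_pos: [0.6502, -0.0532, 0.1513]
tool_rot: [179.8, 0.1, 6.3]
force: [-2.3, -5.4, 4.9]
grip_width: 0.0256
grasp_force: 8.0
time_s: 5.55
tool_pos: [0.6519, -0.053, 0.1513]
tool_rot: [179.9, -0.2, 6.3]
force: [2.2, -4.7, 3.6]
grip_width: 0.0255
grasp_force: 8.0
[]
[ 0.6517 -0.053   0.1513] 0.0252627457590524 8.005726262927055 [ 1.9392148  -4.58643492  3.92134272]
[ 0.6517 -0.053   0.1513] 0.0252627457590524 8.005726262927055 [ 1.9392148  -4.58643492  3.92134272]
[ 0.6517 -0.053   0.1513] 0.0252627457590524 8.005726262927055 [ 1.9392148  -4.58643492  3.92134272]
[ 0.6517 -0.053   0.1513] 0.0252627457590524 8.005726262927055 [ 1.9392148  -4.58643492  3.92134272]
shift [-2.8  0.7  5.3] turn [ 0.14 -0.18 -0.1 ]
```

```bash
python3 -m creep '[{"wx":0,"wy":0,"wz":0,"tx":-1,"ty":0,"tz":0,"gripper":-1},{"wx":0,"wy":0,"wz":0,"tx":-1,"ty":0,"tz":0,"gripper":0.15},{"wx":0,"wy":0,"wz":0,"tx":-1,"ty":0,"tz":0,"gripper":0.15},{"wx":0,"wy":0,"wz":0,"tx":-1,"ty":0,"tz":0,"gripper":0.15},{"wx":0,"wy":0,"wz":0,"tx":-1,"ty":0,"tz":0,"gripper":0.15}]'
python3 -m creep '[{"wx":0,"wy":0,"wz":0,"tx":0,"ty":0,"tz":-35,"gripper":0.15},{"wx":0,"wy":0,"wz":0,"tx":0,"ty":0,"tz":-70,"gripper":0.15},{"wx":0,"wy":0,"wz":0,"tx":0,"ty":0,"tz":-105,"gripper":0.15},{"wx":0,"wy":0,"wz":0,"tx":0,"ty":0,"tz":-140,"gripper":0.15},{"wx":0,"wy":0,"wz":0,"tx":0,"ty":0,"tz":-175,"gripper":0.15}]'
# toward the stand at height
python3 -m creep '[{"wx":0,"wy":0,"wz":7,"tx":-22,"ty":29,"tz":0,"gripper":0.15},{"wx":0,"wy":0,"wz":14,"tx":-44,"ty":58,"tz":0,"gripper":0.15},{"wx":0,"wy":0,"wz":21,"tx":-66,"ty":87,"tz":0,"gripper":0.15},{"wx":0,"wy":0,"wz":28,"tx":-88,"ty":116,"tz":0,"gripper":0.15},{"wx":0,"wy":0,"wz":35,"tx":-110,"ty":145,"tz":0,"gripper":0.15}]'
python3 - <<'E'
from h import *
im,d=optics.read_camera("top"); P=cloud("top",d); np.savez("top1.npz",im=im,d=d)
print([ (np.round(x["point"],4),x["confidence"]) for q in("lever_knob","lever_pivot") for x in nets.place_of(q,"top")[:2]])
m=(d>0)&(np.hypot(P[...,0]-.649,P[...,1]+.055)<.045)&(P[...,2]>.135)&(P[...,2]<.2); print(m.sum(),P[m].mean(0),np.percentile(P[m][:,2],[5,50,95]))
o=get_obs();print(o["qpos"])
for y in(98.3,-81.7):delta([.483,-.3637,.25],Ro.from_euler('xyz',[180,0,y],degrees=True))
E
```

```text
time_s: 6.12
tool_pos: [0.6485, -0.0497, 0.1497]
tool_rot: [-179.9, 0.1, 6.5]
force: [0.2, -0.0, 0.7]
grip_width: 0.0443
grasp_force: 0.0
time_s: 6.53
tool_pos: [0.6485, -0.0501, 0.3267]
tool_rot: [-179.9, 0.0, 6.5]
force: [1.4, 0.3, 0.2]
grip_width: 0.05
grasp_force: 0.0
time_s: 6.95
tool_pos: [0.5548, -0.2077, 0.325]
tool_rot: [-180.0, 0.0, -28.9]
force: [0.9, -1.3, -0.0]
grip_width: 0.0499
grasp_force: 0.0
[(array([ 0.6405, -0.0512,  0.1658]), 0.64), (array([ 0.6452, -0.051 ,  0.0721]), 0.51)]
97 [ 0.64125995 -0.05408383  0.17313208] [0.16453013 0.1740706  0.17845547]
[  41.2866714    11.54903313  -27.58526668   78.66671669    5.37698171
   91.12344275 -104.69819994]
shift [ 11.9 168.   75.2] turn [-1.0000e-02  1.0000e-01 -1.2728e+02]
shift [ 11.9 168.   75.2] turn [9.000e-02 1.000e-02 5.272e+01]
```

```bash
python3 - <<'E'
from h import *
D=np.load("top0.npz"); P=cloud("top",D["d"]); g=D["d"]>0
for n,c in(("purple",(.572,-.389)),("blue",(.41,-.34)),("glue",(.728,-.283))):
    m=g&(np.hypot(P[...,0]-c[0],P[...,1]-c[1])<.05)&(P[...,2]>.03)
    if n=="blue": m&=P[...,0]<.44
    if n=="purple": m&=P[...,0]>.525
    Q=P[m]; t=Q[Q[:,2]>np.percentile(Q[:,2],60)]; print(n,np.percentile(Q[:,2],[50,98]),t.min(0),t.max(0))
E
python3 -m creep '[{"wx":0,"wy":0,"wz":-7,"tx":2,"ty":34,"tz":0,"gripper":0.15},{"wx":0,"wy":0,"wz":-14,"tx":5,"ty":68,"tz":0,"gripper":0.15},{"wx":0,"wy":0,"wz":-21,"tx":8,"ty":102,"tz":0,"gripper":0.15},{"wx":0,"wy":0,"wz":-28,"tx":10,"ty":136,"tz":0,"gripper":0.15},{"wx":0,"wy":0,"wz":-35,"tx":12,"ty":168,"tz":0,"gripper":0.15}]'
python3 -m creep '[{"wx":0,"wy":0,"wz":-7,"tx":0,"ty":0,"tz":0,"gripper":0.15},{"wx":0,"wy":0,"wz":-14,"tx":0,"ty":0,"tz":0,"gripper":0.15},{"wx":0,"wy":0,"wz":-21,"tx":0,"ty":0,"tz":0,"gripper":0.15},{"wx":0,"wy":0,"wz":-28,"tx":0,"ty":0,"tz":0,"gripper":0.15},{"wx":0,"wy":0,"wz":-35,"tx":0,"ty":0,"tz":0,"gripper":0.15}]'
python3 -m creep '[{"wx":0,"wy":0,"wz":-7,"tx":0,"ty":0,"tz":0,"gripper":0.15},{"wx":0,"wy":0,"wz":-14,"tx":0,"ty":0,"tz":0,"gripper":0.15},{"wx":0,"wy":0,"wz":-21,"tx":0,"ty":0,"tz":0,"gripper":0.15},{"wx":0,"wy":0,"wz":-28,"tx":0,"ty":0,"tz":0,"gripper":0.15},{"wx":0,"wy":0,"wz":-35,"tx":0,"ty":0,"tz":0,"gripper":0.15}]'
python3 - <<'E'
from h import *
o=get_obs();print(o["qpos"])
delta([.483,-.3637,.101],Ro.from_euler('xyz',[180,0,98.3],degrees=True))
E
```

```text
purple [0.11978328 0.14806867] [ 0.5577466  -0.40266682  0.13646655] [ 0.58051012 -0.37382773  0.14889973]
blue [0.12935917 0.14820209] [ 0.36098152 -0.35092507  0.14262058] [ 0.38597052 -0.32425875  0.14935294]
glue [0.11324604 0.17203072] [ 0.70221263 -0.30285032  0.11880386] [ 0.74355926 -0.25990306  0.17526579]
time_s: 7.52
tool_pos: [0.4864, -0.3601, 0.325]
tool_rot: [-179.9, -0.0, 7.0]
force: [0.1, 0.1, -1.3]
grip_width: 0.0501
grasp_force: 0.0
time_s: 7.93
tool_pos: [0.4875, -0.3584, 0.3249]
tool_rot: [-179.9, -0.1, 42.0]
force: [-0.5, 0.4, 0.5]
grip_width: 0.0499
grasp_force: 0.0
time_s: 8.35
tool_pos: [0.4875, -0.3584, 0.325]
tool_rot: [180.0, -0.1, 77.0]
force: [-0.4, 0.5, -0.0]
grip_width: 0.0499
grasp_force: 0.0
[ 60.2153025   13.79653489 -32.64633547  76.74449848   7.28853114
  91.58808027  15.51897405]
shift [ -6.6  -3.2 224. ] turn [ 2.000e-02 -1.100e-01 -2.131e+01]
```

```bash
python3 -m creep '[{"wx":0,"wy":0,"wz":-7,"tx":-3,"ty":-1,"tz":30,"gripper":0.15},{"wx":0,"wy":0,"wz":-14,"tx":-6.5,"ty":-3,"tz":60,"gripper":0.15},{"wx":0,"wy":0,"wz":-21.3,"tx":-6.5,"ty":-3,"tz":95,"gripper":0.15},{"wx":0,"wy":0,"wz":-21.3,"tx":-6.5,"ty":-3,"tz":130,"gripper":0.15},{"wx":0,"wy":0,"wz":-21.3,"tx":-6.5,"ty":-3,"tz":130,"gripper":0.15}]'
python3 - <<'E'
from h import *
delta([.483,-.3637,.101],Ro.from_euler('xyz',[180,0,98.3],degrees=True))
E
```

```text
time_s: 8.77
tool_pos: [0.4787, -0.3618, 0.1876]
tool_rot: [-179.5, -0.6, 97.9]
force: [-1.2, -0.0, -0.8]
grip_width: 0.0498
grasp_force: 0.0
shift [-3.4  4.7 86.5] turn [-0.45 -0.62 -0.4 ]
```

```bash
python3 -m creep '[{"wx":0,"wy":0,"wz":0,"tx":0,"ty":0,"tz":0,"gripper":0.15},{"wx":0,"wy":0,"wz":0,"tx":0,"ty":0,"tz":0,"gripper":0.15}]'
python3 - <<'E'
from h import *
delta([.483,-.3637,.101],Ro.from_euler('xyz',[180,0,98.3],degrees=True))
E
```

```text
time_s: 8.93
tool_pos: [0.4833, -0.3658, 0.1974]
tool_rot: [179.9, 0.1, 97.8]
force: [1.3, -0.2, -0.1]
grip_width: 0.05
grasp_force: 0.0
shift [ 2.2 -0.3 96.4] turn [ 0.13  0.06 -0.53]
```

```bash
python3 -m creep '[{"wx":0,"wy":0,"wz":0,"tx":1,"ty":0,"tz":25,"gripper":0.15},{"wx":0,"wy":0,"wz":0,"tx":1,"ty":0,"tz":50,"gripper":0.15},{"wx":0,"wy":0,"wz":0,"tx":1,"ty":0,"tz":75,"gripper":0.15},{"wx":0,"wy":0,"wz":0,"tx":1,"ty":0,"tz":94,"gripper":0.15},{"wx":0,"wy":0,"wz":0,"tx":1,"ty":0,"tz":94,"gripper":0.15}]'
python3 -m creep '[{"wx":0,"wy":0,"wz":0,"tx":0,"ty":0,"tz":0,"gripper":-0.4},{"wx":0,"wy":0,"wz":0,"tx":0,"ty":0,"tz":0,"gripper":-1},{"wx":0,"wy":0,"wz":0,"tx":0,"ty":0,"tz":0,"gripper":-1},{"wx":0,"wy":0,"wz":0,"tx":0,"ty":0,"tz":0,"gripper":-1},{"wx":0,"wy":0,"wz":0,"tx":0,"ty":0,"tz":0,"gripper":-1}]' 30
python3 -m creep '[{"wx":0,"wy":0,"wz":0,"tx":0,"ty":0,"tz":0,"gripper":-1},{"wx":0,"wy":0,"wz":0,"tx":0,"ty":0,"tz":0,"gripper":-1},{"wx":0,"wy":0,"wz":0,"tx":0,"ty":0,"tz":0,"gripper":-1},{"wx":0,"wy":0,"wz":0,"tx":0,"ty":0,"tz":0,"gripper":-1}]' 30
```

```text
time_s: 9.35
tool_pos: [0.481, -0.3646, 0.1002]
tool_rot: [-179.9, -0.1, 97.7]
force: [-0.9, 1.0, -0.6]
grip_width: 0.0499
grasp_force: 0.0
time_s: 9.77
tool_pos: [0.4821, -0.3659, 0.1028]
tool_rot: [179.9, 0.1, 97.7]
force: [0.3, 0.4, -0.6]
grip_width: 0.0243
grasp_force: 0.0
time_s: 10.1
tool_pos: [0.482, -0.3658, 0.1023]
tool_rot: [179.9, 0.1, 97.7]
force: [0.3, -0.1, 5.1]
grip_width: 0.0197
grasp_force: 29.7
```

```bash
cat >> h.py <<'E'
yw=np.radians(6.4); sx=np.array([np.cos(yw),np.sin(yw),0]); sy=np.array([-np.sin(yw),np.cos(yw),0])
nrm=-np.sin(np.radians(25))*sx+np.cos(np.radians(25))*np.array([0,0,1.])
RT=Ro.from_matrix(np.stack([sy,np.cross(-nrm,sy),-nrm],1)); PAD=np.array([.590,.1945,.171])
E
python3 -m creep '[{"wx":0,"wy":0,"wz":0,"tx":0,"ty":0,"tz":-25,"gripper":-1},{"wx":0,"wy":0,"wz":0,"tx":0,"ty":0,"tz":-60,"gripper":-1},{"wx":0,"wy":0,"wz":0,"tx":0,"ty":0,"tz":-95,"gripper":-1},{"wx":0,"wy":0,"wz":0,"tx":0,"ty":0,"tz":-130,"gripper":-1},{"wx":0,"wy":0,"wz":0,"tx":0,"ty":0,"tz":-165,"gripper":-1}]'
python3 -m creep '[{"wx":0,"wy":0,"wz":0,"tx":0,"ty":0,"tz":-30,"gripper":-1},{"wx":0,"wy":0,"wz":0,"tx":0,"ty":0,"tz":-60,"gripper":-1},{"wx":0,"wy":0,"wz":0,"tx":0,"ty":0,"tz":-80,"gripper":-1},{"wx":0,"wy":0,"wz":0,"tx":0,"ty":0,"tz":-80,"gripper":-1}]'
python3 - <<'E'
from h import *
print(get_obs()["grip_width"],RT.as_euler('xyz',degrees=True))
delta(PAD+.1675*nrm,RT)
E
```

```text
time_s: 10.52
tool_pos: [0.4804, -0.3649, 0.2667]
tool_rot: [-179.9, -0.1, 97.7]
force: [1.2, -1.5, -1.5]
grip_width: 0.02
grasp_force: 29.7
time_s: 10.85
tool_pos: [0.4826, -0.366, 0.3505]
tool_rot: [179.8, 0.3, 97.7]
force: [0.8, 0.1, -1.5]
grip_width: 0.0199
grasp_force: 29.7
0.019943094343591972 [155.    0.   96.4]
shift [542.8 110.4  25.7] turn [-24.76  -0.03   1.31]
```

```bash
python3 -m creep '[{"wx":0,"wy":0,"wz":0,"tx":25,"ty":5,"tz":0,"gripper":-1},{"wx":0,"wy":0,"wz":0,"tx":60,"ty":12,"tz":0,"gripper":-1},{"wx":0,"wy":0,"wz":0,"tx":95,"ty":19,"tz":0,"gripper":-1},{"wx":0,"wy":0,"wz":0,"tx":130,"ty":26,"tz":0,"gripper":-1},{"wx":0,"wy":0,"wz":0,"tx":165,"ty":33,"tz":0,"gripper":-1}]'
python3 -m creep '[{"wx":0,"wy":0,"wz":0,"tx":35,"ty":7,"tz":0,"gripper":-1},{"wx":0,"wy":0,"wz":0,"tx":70,"ty":14,"tz":0,"gripper":-1},{"wx":0,"wy":0,"wz":0,"tx":105,"ty":21,"tz":0,"gripper":-1},{"wx":0,"wy":0,"wz":0,"tx":140,"ty":28,"tz":0,"gripper":-1},{"wx":0,"wy":0,"wz":0,"tx":175,"ty":35,"tz":0,"gripper":-1}]'
python3 -m creep '[{"wx":-5,"wy":0,"wz":0,"tx":35,"ty":7,"tz":0,"gripper":-1},{"wx":-10,"wy":0,"wz":0,"tx":70,"ty":14,"tz":0,"gripper":-1},{"wx":-15,"wy":0,"wz":0,"tx":105,"ty":21,"tz":0,"gripper":-1},{"wx":-20,"wy":0,"wz":0,"tx":140,"ty":28,"tz":0,"gripper":-1},{"wx":-24.5,"wy":0,"wz":1,"tx":160,"ty":32,"tz":0,"gripper":-1}]'
python3 -m creep '[{"wx":0,"wy":0,"wz":0,"tx":0,"ty":0,"tz":0,"gripper":-1},{"wx":0,"wy":0,"wz":0,"tx":0,"ty":0,"tz":0,"gripper":-1},{"wx":0,"wy":0,"wz":0,"tx":0,"ty":0,"tz":0,"gripper":-1}]'
python3 - <<'E'
from h import *
o=get_obs();print(o["qpos"])
delta(PAD+.1275*nrm,RT)
E
```

```text
time_s: 11.27
tool_pos: [0.4909, -0.1958, 0.3439]
tool_rot: [-179.8, -0.1, 97.6]
force: [1.4, 0.5, -1.3]
grip_width: 0.0194
grasp_force: 29.8
time_s: 11.68
tool_pos: [0.5021, -0.0179, 0.3442]
tool_rot: [-179.8, -0.0, 97.6]
force: [0.4, -0.2, -1.4]
grip_width: 0.0197
grasp_force: 29.8
time_s: 12.1
tool_pos: [0.5083, 0.1104, 0.3464]
tool_rot: [161.2, 0.8, 97.2]
force: [-0.5, 0.0, -1.1]
grip_width: 0.0196
grasp_force: 29.9
time_s: 12.35
tool_pos: [0.51, 0.1084, 0.3472]
tool_rot: [161.3, 0.6, 97.2]
force: [-0.6, -1.2, -2.4]
grip_width: 0.0199
grasp_force: 29.9
[ 29.46046718 -16.83047699 -36.38782882 101.53839921  -9.62689637
  73.4543126    1.12890735]
shift [76.8 15.2 68.3] turn [-6.34  0.3   0.95]
```

```bash
python3 -m creep '[{"wx":0,"wy":0,"wz":0,"tx":20,"ty":8,"tz":8,"gripper":-1},{"wx":0,"wy":0,"wz":0,"tx":40,"ty":15,"tz":15,"gripper":-1},{"wx":-2,"wy":0,"wz":0.5,"tx":60,"ty":15,"tz":25,"gripper":-1},{"wx":-4,"wy":0,"wz":1,"tx":77,"ty":15,"tz":32,"gripper":-1},{"wx":-6,"wy":0,"wz":1,"tx":77,"ty":15,"tz":38,"gripper":-1}]'
python3 -m creep '[{"wx":0,"wy":0,"wz":0,"tx":0,"ty":0,"tz":0,"gripper":-1},{"wx":0,"wy":0,"wz":0,"tx":0,"ty":0,"tz":0,"gripper":-1}]'
python3 - <<'E'
from h import *
o=get_obs();print(o["qpos"])
delta(PAD+.1275*nrm,RT)
E
```

```text
time_s: 12.77
tool_pos: [0.5274, 0.19, 0.3153]
tool_rot: [155.2, 0.2, 96.2]
force: [-0.5, 0.4, -1.2]
grip_width: 0.0199
grasp_force: 30.0
time_s: 12.93
tool_pos: [0.5273, 0.1858, 0.3154]
tool_rot: [155.4, 0.3, 96.0]
force: [-0.2, -0.5, -1.8]
grip_width: 0.0197
grasp_force: 30.0
[ 22.44023552 -16.65649924 -40.58194223 106.04190661  -5.6537308
  62.66653305 -11.6101305 ]
shift [ 1.9 -3.5 30.1] turn [-0.36  0.42 -0.21]
```

```bash
python3 -m creep '[{"wx":0,"wy":0,"wz":0,"tx":2,"ty":-3,"tz":10,"gripper":-1},{"wx":0,"wy":0,"wz":0,"tx":2,"ty":-3,"tz":20,"gripper":-1},{"wx":0,"wy":0,"wz":0,"tx":2,"ty":-3,"tz":30,"gripper":-1},{"wx":0,"wy":0,"wz":0,"tx":2,"ty":-3,"tz":30,"gripper":-1},{"wx":0,"wy":0,"wz":0,"tx":2,"ty":-3,"tz":30,"gripper":-1}]'
python3 - <<'E'
from h import *
o=get_obs();print(o["qpos"]); delta(PAD+.1275*nrm,RT)
R0=Ro.from_euler('xyz',o["tool_rot"],degrees=True); T=np.array(o["tool_pos"]); tip=T+R0.apply([0,0,.0935])
out=[]
for n in("scene","top"):
    im,d=optics.read_camera(n); np.savez(n+"2.npz",im=im,d=d)
    print(n,[(q,np.round(x["point"],4).tolist(),round(x["confidence"],2)) for q in("meter","meter_tip","pad","lever_knob","lever_pivot") for x in nets.place_of(q,n)[:2]])
    u,v=px(n,PAD); print(n,"pad px",u,v,"tip px",px(n,tip),"barlow",px(n,T+R0.apply([0,0,.0575])),"valid depth",(d>0).mean())
    u=np.clip(u,65,495);v=np.clip(v,75,345)
    out.append(cv2.resize(im[v-75:v+75,u-65:u+65,::-1],(400,462),interpolation=cv2.INTER_CUBIC)); print("crop origin",u-65,v-75,"scale 3.08")
cv2.imwrite("pics/c2.png",np.hstack(out))
E
```

```text
time_s: 13.35
tool_pos: [0.5364, 0.1911, 0.2867]
tool_rot: [155.3, 0.2, 96.2]
force: [1.0, 0.6, -1.5]
grip_width: 0.0199
grasp_force: 29.9
[ 22.60566959 -14.64137912 -42.34983424 107.92128805  -4.10846522
  59.02916707 -13.23307102]
shift [-2.6 -0.3  0.1] turn [-0.32  0.29 -0.05]
scene []
scene pad px 333 223 tip px [335, 211] barlow [337, 198] valid depth 0.9962117346938776
crop origin 268 148 scale 3.08
top [('meter', [0.3714, -0.3316, 0.0363], 0.62), ('meter', [0.5698, -0.3896, 0.0333], 0.54), ('pad', [0.5907, 0.1965, 0.1714], 0.6), ('pad', [0.3624, -0.1116, 0.0023], 0.44), ('lever_knob', [0.6411, -0.0536, 0.1657], 0.68), ('lever_pivot', [0.647, -0.0548, 0.0696], 0.63), ('lever_pivot', [0.527, -0.4944, 0.0032], 0.3)]
top pad px 225 192 tip px [222, 196] barlow [220, 199] valid depth 0.9959523809523809
crop origin 160 117 scale 3.08
```

View pics/c2.png

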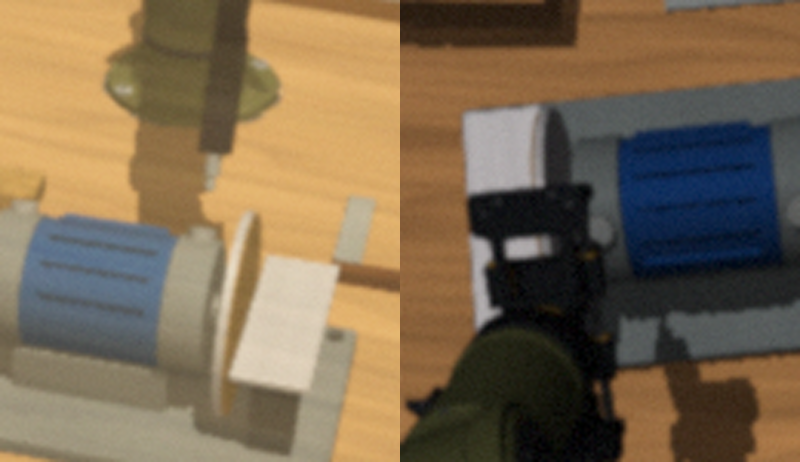

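The crop shows the bar's lower end at (217,152) and the tip at (208,188), just above the disc-end pad at (203,232). That agrees with the projections to about 1 px. I approach to just short of contact.

```bash
python3 -m creep '[{"wx":0,"wy":0,"wz":0,"tx":-3,"ty":0,"tz":8,"gripper":-1},{"wx":0,"wy":0,"wz":0,"tx":-3,"ty":0,"tz":16,"gripper":-1},{"wx":0,"wy":0,"wz":0,"tx":-3,"ty":0,"tz":24,"gripper":-1},{"wx":0,"wy":0,"wz":0,"tx":-3,"ty":0,"tz":28,"gripper":-1},{"wx":0,"wy":0,"wz":0,"tx":-3,"ty":0,"tz":28,"gripper":-1}]'
for i in 1 2 3; do python3 -m creep '[{"wx":0,"wy":0,"wz":0,"tx":0,"ty":0,"tz":0,"gripper":-1},{"wx":0,"wy":0,"wz":0,"tx":0,"ty":0,"tz":0,"gripper":-1}]' | grep -E 'pos|force'; done
python3 - <<'E'
from h import *
o=get_obs(); delta(PAD+.0875*nrm,RT); print(nrm@o["force"])
R0=Ro.from_euler('xyz',o["tool_rot"],degrees=True); T=np.array(o["tool_pos"]); tip=T+R0.apply([0,0,.0935])
im,d=optics.read_camera("scene"); np.savez("scene3.npz",im=im,d=d)
print("pad",px("scene",PAD),"tip",px("scene",tip))
cv2.imwrite("pics/c3.png",cv2.resize(im[178:238,298:378,::-1],(800,600),interpolation=cv2.INTER_CUBIC))
E
```

```text
time_s: 14.37
tool_pos: [0.548, 0.1896, 0.2606]
tool_rot: [155.4, 0.3, 96.3]
force: [-0.6, -0.5, -1.3]
grip_width: 0.0195
grasp_force: 29.9
tool_pos: [0.5486, 0.1901, 0.2628]
force: [-0.1, -0.3, -1.6]
grasp_force: 29.9
tool_pos: [0.5487, 0.1901, 0.2632]
force: [-1.3, -0.4, -1.6]
grasp_force: 29.9
tool_pos: [0.5486, 0.19, 0.263]
force: [0.1, -0.6, -1.6]
grasp_force: 29.9
shift [-0.1 -1.1 13.5] turn [-0.15  0.31  0.01]
-1.4509789640657225
pad [333, 223] tip [333, 220]
```

View pics/c3.png

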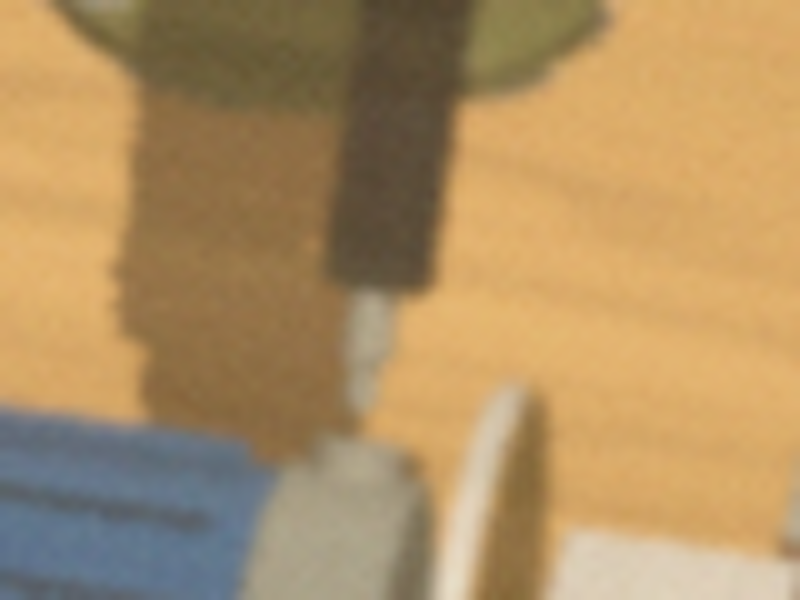

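The pin end is at (362,415), about 8 mm short of the pad face at (365,445), and roughly 2 mm to the disc-away side. I press in slowly with that correction.

```bash
python3 -m creep '[{"wx":0,"wy":0,"wz":0,"tx":1,"ty":-1,"tz":2,"gripper":-1},{"wx":0,"wy":0,"wz":0,"tx":1.5,"ty":-1,"tz":4,"gripper":-1},{"wx":0,"wy":0,"wz":0,"tx":1.5,"ty":-1,"tz":6,"gripper":-1},{"wx":0,"wy":0,"wz":0,"tx":1.5,"ty":-1,"tz":8,"gripper":-1},{"wx":0,"wy":0,"wz":0,"tx":1.5,"ty":-1,"tz":9,"gripper":-1}]'
python3 -m creep '[{"wx":0,"wy":0,"wz":0,"tx":0,"ty":0,"tz":1,"gripper":-1},{"wx":0,"wy":0,"wz":0,"tx":0,"ty":0,"tz":2,"gripper":-1},{"wx":0,"wy":0,"wz":0,"tx":0,"ty":0,"tz":3,"gripper":-1},{"wx":0,"wy":0,"wz":0,"tx":0,"ty":0,"tz":3,"gripper":-1},{"wx":0,"wy":0,"wz":0,"tx":0,"ty":0,"tz":3,"gripper":-1}]'
for i in 1 2 3 4; do python3 -m creep '[{"wx":0,"wy":0,"wz":0,"tx":0,"ty":0,"tz":0,"gripper":-1}]' | grep -E 'pos|rot|force'; done
python3 - <<'E'
from h import *
o=get_obs(); delta(PAD+.0875*nrm,RT); print(nrm@o["force"])
E
```

```text
time_s: 15.33
tool_pos: [0.5512, 0.1918, 0.2538]
tool_rot: [155.2, 0.3, 96.3]
force: [-0.8, -0.1, -0.9]
grip_width: 0.02
grasp_force: 29.9
time_s: 15.75
tool_pos: [0.5524, 0.1919, 0.2515]
tool_rot: [155.2, 0.3, 96.3]
force: [-1.3, -0.7, 0.6]
grip_width: 0.02
grasp_force: 30.0
tool_pos: [0.5525, 0.1919, 0.2515]
tool_rot: [155.2, 0.3, 96.3]
force: [-2.0, 0.2, -0.4]
grasp_force: 30.0
tool_pos: [0.5525, 0.1918, 0.2515]
tool_rot: [155.2, 0.3, 96.3]
force: [-2.6, 0.3, 0.5]
grasp_force: 30.0
tool_pos: [0.5525, 0.1919, 0.2515]
tool_rot: [155.2, 0.3, 96.3]
force: [-2.3, 0.6, 0.5]
grasp_force: 30.0
tool_pos: [0.5525, 0.1919, 0.2514]
tool_rot: [155.2, 0.3, 96.3]
force: [-1.2, -0.4, -0.0]
grasp_force: 30.0
shift [-1.6  0.1  1.3] turn [-0.18  0.3   0.01]
0.5070787763982993
```

```bash
python3 -m creep '[{"wx":0,"wy":0,"wz":0,"tx":0,"ty":0,"tz":1,"gripper":-1},{"wx":0,"wy":0,"wz":0,"tx":0,"ty":0,"tz":2,"gripper":-1},{"wx":0,"wy":0,"wz":0,"tx":0,"ty":0,"tz":2,"gripper":-1},{"wx":0,"wy":0,"wz":0,"tx":0,"ty":0,"tz":2,"gripper":-1}]'
for i in 1 2 3 4; do python3 -m creep '[{"wx":0,"wy":0,"wz":0,"tx":0,"ty":0,"tz":0,"gripper":-1}]' | grep -E '^force'; done
python3 - <<'E'
from h import *
im,d=optics.read_camera("scene")
a=cv2.resize(im[178:238,298:378,::-1],(480,360),interpolation=cv2.INTER_CUBIC); b=cv2.resize(im[178:268,210:280,::-1],(280,360),interpolation=cv2.INTER_CUBIC)
cv2.imwrite("pics/c4.png",np.hstack([a,b])); print(px("scene",[.649,-.054,.165]),px("scene",[.649,-.054,.065]))
im,d=optics.read_camera("top"); print([(q,np.round(x["point"],4).tolist(),round(x["confidence"],2)) for q in("lever_knob","lever_pivot","glue","mug","blank","tin","sanding_block","square") for x in nets.place_of(q,"top")[:1]])
E
```

```text
time_s: 16.42
tool_pos: [0.5534, 0.1919, 0.2496]
tool_rot: [155.2, 0.3, 96.3]
force: [-2.4, 0.2, 1.0]
grip_width: 0.0196
grasp_force: 30.0
force: [-1.6, 0.3, 1.7]
force: [-2.0, 0.2, 1.1]
force: [-2.5, -0.4, 1.0]
force: [-2.0, -0.0, 0.2]
[245, 217] [246, 245]
[('lever_knob', [0.6387, -0.0533, 0.1631], 0.64), ('lever_pivot', [0.6475, -0.0504, 0.068], 0.46), ('glue', [0.7258, -0.2835, -0.0014], 0.59), ('mug', [0.5277, -0.4927, 0.0023], 0.62), ('blank', [0.6699, -0.4449, -0.0013], 0.79), ('tin', [0.6246, 0.5263, -0.0001], 0.98), ('sanding_block', [0.3617, -0.1111, 0.0013], 0.69)]
```

View pics/c4.png

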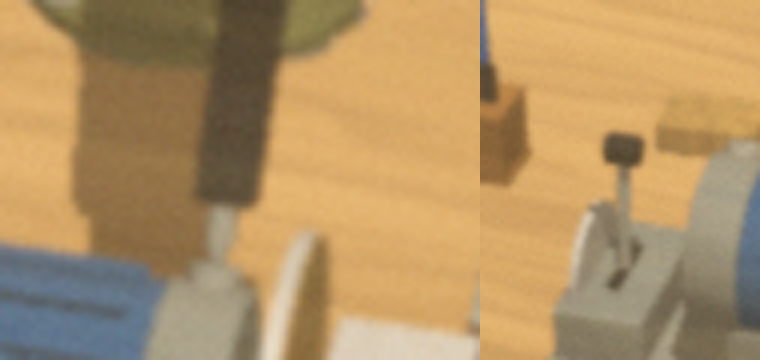

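The pin sits pressed on the middle of the pad at (217,265), and the net contact force is about 3.1 N, which is halfway in. The lever knob at (623,149) stands over its slot, about 5 degrees or less from upright. The bystanders the network found (all but the square) are where they were.

Run:
```python
from h import *
o=get_obs(); print(o["time_s"],o["grasp_force"],np.abs(o["joint_velocities"]).max()); print(env.sign_off())
```

```text
17.25 29.950360738439485 0.11259742100805088
the job is handed in; nothing more can be done
None
```

I handed the job in at 17.25 s with the meter still gripped at about 30 N and its tip pressed on the middle of the disc-end pad at about 3.1 N, roughly halfway in; the lever is up within about 5 degrees, the bystanders I could check had not moved (the square was not found in the last look), and the sign-off gave no verdict.

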